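# Seat a model-car chassis on the tilt stand and hold it at the set angle

### The job

Seat the bare model-car chassis flush on the hinged deck of the setup stand, its two end holes over the deck's two pins (either way round). Then take the deck by its bar handle and raise it, chassis aboard, until the deck lies in line with the pointer arm beside it, and finish there, still holding it up by the handle: the deck falls if let go. Do not shift the pointer arm or the wheel, bottle and screwdriver on the bench.

Things in the scene. Friction and masses are not known exactly. Their poses are not given: they have to be found in the camera images.
- chassis: Loose model-car chassis, 0.3 kg, flat on the bench at first: aluminium pan 90 x 200 x 5 mm (x, y, z) with two end holes. Amid it stands a black gear casing 34 x 60 mm (x, y), top 43 mm above the pan's underside: grip it across the 34 mm. Thin dark shock towers cross the pan at y = -62 and +62 mm, 64 mm wide, 45 mm high. Origin: centre of the pan's underside; z up. Fits either way round.
- stand: Fixed aluminium setup stand, base plate 230 x 310 x 10 mm (x, y, z), on the bench; place and yaw vary. Origin: on the bench surface under the middle of the lowered deck. x points from the handle side (nearer the robot) to the hinge side; z up. A thin steel arc with ticks, 215 mm in radius about the hinge, rises at y = +155 mm beside the pointer to 200 mm above the bench.
- deck_seat (a point): Middle of the deck's top face, midway between its pins; turns with it. Deck: black board 170 x 240 x 6 mm, top 55 mm above the bench when lowered. Two steel pins at y = -85 and +85 mm: 8 mm diameter for 8 mm, then tapering to 3 mm, 15 mm high in all. x towards the hinge, y along it, z out of the top face. Seated, the chassis origin is at this point, its y along this y.
- chassis_hole0 (a point): Round through hole, 10 mm diameter, on the pan's centre line at y = -85 mm; the point is its centre at the underside.
- chassis_hole1 (a point): The same at y = +85 mm.
- deck_hinge (a point): Point on the deck's hinge axis, which runs along the stand's y, level with the deck's top face (55 mm above the bench), 95 mm from deck_seat along +x and at its middle in y.
- handle: Round steel bar, 14 mm diameter, along the stand's y, 45 mm off the deck's free edge on two flat arms, 96 mm clear between them. Origin: middle of the bar's axis, 225 mm from the hinge axis, level with the deck's top face (55 mm above the bench when lowered). Moves with the deck, and rolls freely on its own axis, so it can be pinched across from above.
- deck (a joint): Deck hinge angle in rad: 0 lying flat on its rests, growing as the handle edge rises (the bar moves up and towards the hinge), up to 1.2. Moves freely; falls back to 0 under its weight. Deck and chassis together need about 2 to 4 N upwards at the bar.
- pointer (a joint): Angle of the pointer arm in rad, same axis, zero and direction as the deck: the angle at which the deck's top face is to be held. Set anew each time between 0.3 and 0.6; a stiff joint that stays where it is, to be left alone.
- pointer_tip (a point): Tip of the pointer: a steel bar 8 mm wide and 12 mm deep pivoting on the deck's hinge axis just outside the deck's left edge, at the stand's y = +137 mm, its tip 210 mm from the axis. It lies in the plane of the deck's top face when the deck is at the set angle.
- wheel: Loose wheel with black tyre, 66 mm diameter, 30 mm thick, lying flat; bystander. Origin: centre of its underside.
- driver: Screwdriver, 170 mm long, lying to one side; bystander. Origin: on its underside.
- oil: Small standing bottle, 36 mm diameter, 85 mm high; bystander. Origin: centre of its underside.
Mind the look-alikes: they are no part of the job. Several things have the shape of the chassis; the one meant has the colours described above.

How it is judged:
By the outcome, as a careful person would: the job done as asked, in the order asked, and still so for the second after the job is handed in, while the arm keeps its last pose, push and grip.
It also fails if it takes over 64 s, if anything falls off the work surface, if the arm or the gripper's body presses on something with over 40 N, if the wrist force passes 120 N, or if a joint passes its speed limit or range.

### The arm

A 6-joint arm with a two-finger parallel gripper is mounted at the origin on the work surface. World frame = base frame: x ahead of the robot, y to its left, z up, the work surface at z = 0. Lengths are in mm, angles in rad, forces in N, time in s.
With the tool pointing down it reaches from about 400 to 925 mm from the base axis. Payload 12.5 kg.
Tool frame: the origin (TCP) lies midway between the tips of the shut fingers; the grasp point (between the pads) lies 19 mm behind it; z points along the fingers, y is the line along which they close (so a half turn about z gives the same grasp; the last joint's range is limited). The gripper opens to 95 mm and grips with 3 to 60 N. Pads are 20 mm wide; open, the fingers measure 119 mm over their backs; the gripper's body (75 mm by 180 mm) begins 59 mm behind the grasp point.
Start: joints at [1.045, 0.491, 1.559, -0, 1.092, -0.106], TCP at [254.722, 570.757, 214.661] pointing down, gripper open.
Joint ranges: [-3.1, 3.1], [-0.84, 2.19], [0.05, 2.79], [-1.13, 4.28], [0.06, 2.93], [-2.69, 2.69]. Speed limits (rad/s): [2.22, 2.22, 2.79, 3.14, 3.14, 3.14].

### API

Orientations are given as [roll, pitch, yaw] about the fixed x, y, z axes, in that order (R = Rz(yaw) Ry(pitch) Rx(roll)).
In Python, from cell import state, read_camera, camera_info, env gives the robot as it stands.
- The arm moves only by the tool move_arm, never from a script. Its argument "commands" is a list of rows, each a list of 3 entries, a list of its own where there are three numbers: the shift along the world's x, y, z in cm, then the turn, a rotation vector about the world's x, y, z in degrees, then the opening, from 0 (shut) to 1 (fully open). A call has 1 to 10 rows; each row shifts and turns the commanded pose from where the row before left it; what a row does not reach is not made up. A row lasts 1/10 s, in which the tool goes at most 50 mm and 8.59 degrees, less where a joint would pass 70% of its speed; a pose out of reach is approached as far as the arm can. A call with a gripper value outside its range is refused whole. The fingers move at their own pace and stop on an object; the grip force is fixed at half the most. Time passes only in rows, so rows that do not move let the fingers close. It gives the time, the measured TCP pose, the force, the opening and the grip force at its end, in the units of the state.
- state(): the state, without advancing time (a new reading comes with each control period).
- read_camera(name): name is "scene" or "top"; returns the picture (400x640x3 uint8, blue, green, red); there is no depth.
- camera_info(name): a dict with "K" (3x3 intrinsics, pixels), "cam_to_world" (4x4, takes a point from camera to world coordinates). Camera axes: x right, y down, z forward; pixel columns grow to the right and rows downward; lengths in mm; the calibration is good to about 2 mm. A picture is of the moment at which its call begins. camera_info takes no time and is no camera call.
- env.job_done(): hands the job in; it is judged then, once.
The state is a dict: "t": time; "joints": joint angles; "qvel": joint speeds; "tau": joint torques, N m; "eef_pos": TCP position; "tcp_rot": TCP orientation; "ft_force": force on the tool from outside, world axes, zero at the start; "moment": the same for the moment, N m; "opening": opening from 0.0 (shut) to 1.0 (fully open); "grip_force": force on a finger pad.
Only numpy, scipy, OpenCV 4.12 (cv2) and the standard library are available. Lean on these libraries where they do the work, as an engineer would, in place of code of your own. Each camera call takes 0.05 s, during which the arm holds its last target. There are 200 camera calls.

## Working session

There is one attempt and no reset: what is moved stays moved. The work goes in short steps, Python scripts to look and compute and a tool call to move; the robot and the scene stay as the last step left them, time stands still between calls to the robot, and variables do not carry over. Pictures are saved under pics/ and viewed, at most 10 in all, crops included, and the job is handed in when it is done.

Besides the shell and the picture viewer there is one more tool, called after "Call:" by a JSON object that holds its "op" and its "data", one argument or row to a line. move_arm: Moves the arm, as the interface text tells. Its arguments: {"type":"object","properties":{"commands":{"type":"array"}},"required":["commands"]}

```bash
mkdir -p pics; ls; python3 - <<'E'
from cell import *
import cv2,numpy as np
np.set_printoptions(precision=4,suppress=True)
for n in("scene","top"):
    im=read_camera(n);cv2.imwrite(f"pics/{n}0.png",im);c=camera_info(n);print(n,np.array(c["K"]),np.array(c["cam_to_world"]))
print(state())
E
```

```text
pics
scene [[462.9356   0.     323.7902]
 [  0.     462.9356 205.0203]
 [  0.       0.       1.    ]] [[   0.8695    0.3503   -0.3483 1068.3076]
 [   0.4939   -0.6271    0.6023 -826.6352]
 [  -0.0074   -0.6957   -0.7183 1058.1449]
 [   0.        0.        0.        1.    ]]
top [[401.7546   0.     319.4798]
 [  0.     401.7546 200.5587]
 [  0.       0.       1.    ]] [[   0.0101   -0.9886    0.1505  405.3469]
 [  -0.9999   -0.0111   -0.0062   11.551 ]
 [   0.0078   -0.1504   -0.9886 1229.7074]
 [   0.        0.        0.        1.    ]]
{'t': 0.1, 'joints': array([ 1.0454,  0.4915,  1.5594, -0.    ,  1.0917, -0.1056]), 'qvel': array([-0.    , -0.0025, -0.0033,  0.0008, -0.0008,  0.0004]), 'tau': array([  0.0031, -61.3625, -25.8605,   0.0694,   0.0469,   0.    ]), 'eef_pos': array([254.6216, 570.5439, 214.1215]), 'tcp_rot': array([-3.1406, -0.0001,  2.7218]), 'ft_force': array([ 0.1258, -0.5345, -0.2903]), 'moment': array([0.0481, 0.0469, 0.0029]), 'grip_force': 0.0, 'opening': 1.0016009743717136}
```

View pics/scene0.png

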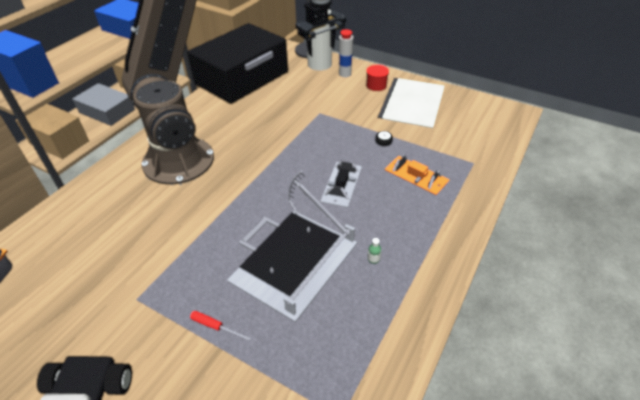

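View pics/top0.png

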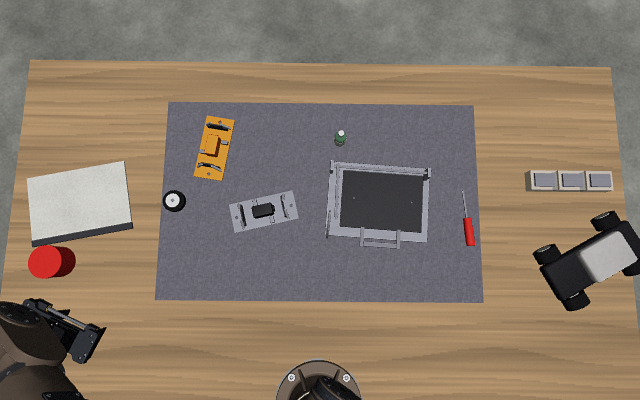

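The top view shows the chassis at about (263,211), the deck at about (384,201), and the pointer and arc at about x≈331. The handle bar is at (380,245). The orange item is a decoy.

```bash
cat > h.py <<'E'
from cell import *
import cv2,numpy as np
np.set_printoptions(precision=2,suppress=True)
def ray(n,uv):
    c=camera_info(n);K=np.array(c["K"]);T=np.array(c["cam_to_world"])
    d=T[:3,:3]@np.linalg.solve(K,[uv[0],uv[1],1]);return T[:3,3],d
def onz(n,uv,z):
    o,d=ray(n,uv);return o+d*(z-o[2])/d[2]
def onplane(n,uv,p,nn):
    o,d=ray(n,uv);return o+d*(np.dot(np.array(p)-o,nn)/np.dot(d,nn))
def proj(n,p):
    c=camera_info(n);K=np.array(c["K"]);T=np.array(c["cam_to_world"])
    q=K@(T[:3,:3].T@(np.array(p)-T[:3,3]));return q[:2]/q[2]
def crop(n,im,x,y,w,h,s):
    cv2.imwrite(n,cv2.resize(im[y:y+h,x:x+w],None,fx=s,fy=s,interpolation=cv2.INTER_CUBIC))
E
python3 - <<'E'
from h import *
t=cv2.imread("pics/top0.png");s=cv2.imread("pics/scene0.png")
a=cv2.resize(t[155:255,225:440],None,fx=3.7,fy=3.7,interpolation=cv2.INTER_CUBIC)
cv2.imwrite("pics/c1.png",a)
crop("pics/c2.png",s,225,155,140,110,5)
hsv=cv2.cvtColor(t,cv2.COLOR_BGR2HSV)
g=cv2.cvtColor(t,cv2.COLOR_BGR2GRAY)
# deck
m=np.zeros_like(g);m[160:240,335:430]=(g[160:240,335:430]<75)*255
cs,_=cv2.findContours(m,0,2);c=max(cs,key=cv2.contourArea);r=cv2.minAreaRect(c);print("deck",r)
P=np.array([onz("top",p,55) for p in cv2.boxPoints(r)]);print(P,P.mean(0),[np.linalg.norm(P[i]-P[i-1]) for i in range(4)])
# chassis
m=np.zeros_like(g);m[180:240,222:305]=(g[180:240,222:305]>125)*255
m=cv2.morphologyEx(m,cv2.MORPH_CLOSE,np.ones((9,9)))
cs,_=cv2.findContours(m,0,2);c=max(cs,key=cv2.contourArea);r=cv2.minAreaRect(c);print("ch",r)
P=np.array([onz("top",p,5) for p in cv2.boxPoints(r)]);print(P,P.mean(0),[np.linalg.norm(P[i]-P[i-1]) for i in range(4)])
E
```

```text
deck ((384.0435791015625, 199.62449645996094), (86.23773956298828, 59.58682632446289), 4.332313537597656)
[[ 509.14  -53.21   55.  ]
 [ 687.72  -66.2    55.  ]
 [ 670.8  -323.9    55.  ]
 [ 492.73 -305.15   55.  ]] [ 590.1  -187.12   55.  ] [np.float64(252.4780038690217), np.float64(179.05131359007368), np.float64(258.25189592548554), np.float64(179.0482690190682)]
ch ((263.1591491699219, 211.10020446777344), (29.43128204345703, 66.1317367553711), 77.19573211669922)
[[577.63 285.99   5.  ]
 [625.65  88.8    5.  ]
 [536.63  67.03   5.  ]
 [489.71 262.27   5.  ]] [557.41 176.02   5.  ] [np.float64(91.05386413520318), np.float64(202.95011337346307), np.float64(91.64287741666347), np.float64(200.80212457375166)]
```

View pics/c1.png

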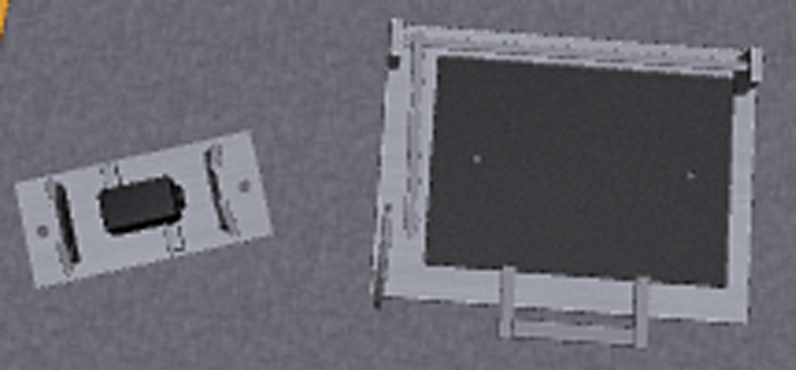

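View pics/c2.png

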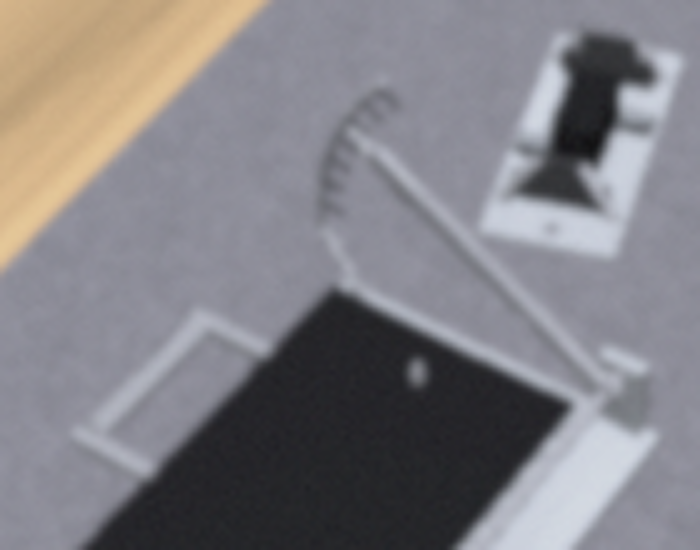

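The crops show the chassis holes at crop pixels (42,231) and (244,186), and the pins at (476,159) and (690,175). The pointer tip is at about (411,235) in the top crop and (358,140) in the scene crop, and the handle bar at about (573,330).

```bash
cat > m.py <<'E'
from h import *
t=cv2.imread("pics/top0.png");g=cv2.cvtColor(t,cv2.COLOR_BGR2GRAY).astype(float)
def up(x,y,ox=225,oy=155,s=3.7): return np.array([(x+.5)/s-.5+ox,(y+.5)/s-.5+oy])
def cen(uv,sg,r=3):
    x,y=np.round(uv).astype(int);w=g[y-r:y+r+1,x-r:x+r+1];w=np.clip(sg*(w-np.median(w))-8,0,None)
    Y,X=np.mgrid[y-r:y+r+1,x-r:x+r+1];return np.array([(w*X).sum(),(w*Y).sum()])/w.sum()
pins=[cen(up(476,159),1),cen(up(690,175),1)]
holes=[cen(up(42,231),-1),cen(up(244,186),-1)]
print(pins,holes)
for z in(66,70):
    p=[onz("top",q,z) for q in pins];print("pins",z,p,np.linalg.norm(p[0]-p[1]))
pl,pr=p;h=[onz("top",q,3) for q in holes]
seat=(pl+pr)/2;ey=(pl-pr)/np.linalg.norm(pl-pr);ex=np.array([ey[1],-ey[0],0]);
print("seat",seat,"yaw",np.degrees(np.arctan2(ex[1],ex[0])))
D=np.array([onz("top",up(*q),55) for q in[(437,56),(734,75),(728,288),(426,265)]]);print("deck corners c",D.mean(0),[np.linalg.norm(D[i]-D[i-1]) for i in range(4)])
d=h[0]-h[1];print("chassis",h,(h[0]+h[1])/2,np.linalg.norm(d),"yaw y-axis from world y",np.degrees(np.arctan2(-d[0],d[1])))
seat[2]=55;hinge=seat+95*ex;ez=np.array([0,0,1.])
print("handle",seat-130*ex, "from img",onz("top",up(574,331),55))
# pointer
for n,uv in(("top",up(411,235)),("scene",up(356,138,225,155,5))):
    q=onplane(n,uv,hinge+137*ey,ey)-hinge;a=-q@ex;b=q@ez;print(n,"tip r",np.hypot(a,b),"ang",np.arctan2(b,a))
for uv in[(420,205),(480,262),(540,320)]:
    q=onplane("scene",up(*uv,225,155,5),hinge+137*ey,ey)-hinge;a=-q@ex;b=q@ez;print("mid r",np.hypot(a,b),"ang",np.arctan2(b,a))
np.savez("geo.npz",seat=seat,ex=ex,ey=ey,hinge=hinge)
E
python3 m.py
```

```text
[array([353.46, 197.47]), array([411.26, 201.93])] [array([236.06, 217.01]), array([290.64, 204.9 ])]
pins 66 [array([592.75, -95.41,  66.  ]), array([ 581.42, -265.07,   66.  ])] 170.0415017391525
pins 70 [array([592.11, -95.04,  70.  ]), array([ 580.82, -264.12,   70.  ])] 169.45701977633246
seat [ 586.46 -179.58   70.  ] yaw -3.8201922981568646
deck corners c [ 586.26 -180.18   55.  ] [np.float64(169.72782146442918), np.float64(240.70455700723625), np.float64(172.57845878124135), np.float64(239.64720180008138)]
chassis [array([538.18, 258.96,   3.  ]), array([577.52,  92.56,   3.  ])] [557.85 175.76   3.  ] 170.98622356799777 yaw y-axis from world y 13.300868162126566
handle [ 456.75 -170.92   55.  ] from img [ 457.83 -172.76   55.  ]
top tip r 219.43213082496632 ang 0.6627362249701287
scene tip r 201.47957793455842 ang 0.5758275993213892
mid r 149.15090615508737 ang 0.5627028095974705
mid r 102.26171240370286 ang 0.5784781205953438
mid r 54.861169769961045 ang 0.608722510055622
```

Call:
{"op": "move_arm", "data": {
  "commands": [
    [[3, -3.9, 0], [0, 0, -5.26], 1],
    [[3, -3.9, 0], [0, 0, -5.26], 1],
    [[3, -3.9, 0], [0, 0, -5.26], 1],
    [[3, -3.9, 0], [0, 0, -5.26], 1],
    [[3, -3.9, 0], [0, 0, -5.26], 1],
    [[3, -3.9, 0], [0, 0, -5.26], 1],
    [[3, -3.9, 0], [0, 0, -5.26], 1],
    [[3, -3.9, 0], [0, 0, -5.26], 1],
    [[3, -3.9, 0], [0, 0, -5.26], 1],
    [[3, -3.9, 0], [0, 0, -5.26], 1]
  ]
}}

```text
t: 1.1
eef_pos: [555.6, 178.9, 214.5]
tcp_rot: [-3.141, -0.0, 1.8]
ft_force: [-0.0, 1.0, -0.3]
opening: 1.002
grip_force: 0.0
```

Call:
{"op": "move_arm", "data": {
  "commands": [
    [[0, 0, -4], [0, 0, 0], 1],
    [[0, 0, -4], [0, 0, 0], 1],
    [[0, 0, 0], [0, 0, 0], 1],
    [[0, 0, 0], [0, 0, 0], 1]
  ]
}}

```text
t: 1.5
eef_pos: [554.8, 180.9, 135.0]
tcp_rot: [-3.141, -0.0, 1.804]
ft_force: [0.8, 0.4, 1.3]
opening: 1.0
grip_force: 0.0
```

Call:
{"op": "move_arm", "data": {
  "commands": [
    [[0.29, -0.5, -3], [0, 0, 0], 1],
    [[0, 0, -3], [0, 0, 0], 1],
    [[0, 0, -2], [0, 0, 0], 1],
    [[0, 0, -2], [0, 0, 0], 1],
    [[0, 0, -1.1], [0, 0, 0], 1],
    [[0, 0, -1], [0, 0, 0], 1],
    [[0, 0, 0], [0, 0, 0], 1],
    [[0, 0, 0], [0, 0, 0], 1]
  ]
}}

```text
t: 2.3
eef_pos: [558.1, 175.9, 14.5]
tcp_rot: [3.14, 0.0, 1.804]
ft_force: [0.1, -1.0, -0.5]
opening: 0.998
grip_force: 0.0
```

Call:
{"op": "move_arm", "data": {
  "commands": [
    [[0, 0, 0], [0, 0, 0], 0.2],
    [[0, 0, 0], [0, 0, 0], 0.1],
    [[0, 0, 0], [0, 0, 0], 0],
    [[0, 0, 0], [0, 0, 0], 0],
    [[0, 0, 0], [0, 0, 0], 0],
    [[0, 0, 0], [0, 0, 0], 0],
    [[0, 0, 0], [0, 0, 0], 0],
    [[0, 0, 0], [0, 0, 0], 0]
  ]
}}

```text
t: 3.1
eef_pos: [557.6, 175.8, 13.6]
tcp_rot: [3.142, 0.0, 1.804]
ft_force: [0.5, -0.3, -0.2]
opening: 0.382
grip_force: 0.0
```

Call:
{"op": "move_arm", "data": {
  "commands": [
    [[0, 0, 0], [0, 0, 0], 0],
    [[0, 0, 0], [0, 0, 0], 0],
    [[0, 0, 0], [0, 0, 0], 0],
    [[0, 0, 1], [0, 0, 0], 0],
    [[0, 0, 2], [0, 0, 0], 0],
    [[0, 0, 3], [0, 0, 0], 0],
    [[0, 0, 4], [0, 0, 0], 0],
    [[0, 0, 4], [0, 0, 0], 0],
    [[0, 0, 4], [0, 0, 0], 0],
    [[0, 0, 4], [0, 0, 0], 0]
  ]
}}

```text
t: 4.1
eef_pos: [557.0, 175.7, 235.9]
tcp_rot: [-3.142, 0.0, 1.804]
ft_force: [1.2, -0.4, -2.6]
opening: 0.357
grip_force: 30.0
```

Call:
{"op": "move_arm", "data": {
  "commands": [
    [[0, 0, 1.5], [0, 0, 0], 0],
    [[0, -1.5, 1.0], [0, 0, -1.72], 0],
    [[0.4, -4, 0], [0, 0, -1.92], 0],
    [[0.4, -4.3, 0], [0, 0, -1.92], 0],
    [[0.4, -4.3, 0], [0, 0, -1.94], 0],
    [[0.4, -4.3, 0], [0, 0, -1.94], 0],
    [[0.4, -4.3, 0], [0, 0, -1.94], 0],
    [[0.4, -4.3, 0], [0, 0, -1.94], 0],
    [[0.3, -4, 0], [0, 0, -1.94], 0],
    [[0.24, -3, 0], [0, 0, -1.94], 0]
  ]
}}

```text
t: 5.1
eef_pos: [586.0, -167.3, 258.1]
tcp_rot: [-3.14, -0.0, 1.5]
ft_force: [1.5, 0.8, -3.0]
opening: 0.359
grip_force: 30.0
```

Call:
{"op": "move_arm", "data": {
  "commands": [
    [[0, -1.6, 0], [0, 0, 0], 0],
    [[0, 0, -3], [0, 0, 0], 0],
    [[0, 0, -4], [0, 0, 0], 0],
    [[0, 0, -4], [0, 0, 0], 0],
    [[0, 0, -1.5], [0, 0, 0], 0],
    [[0, 0, 0], [0, 0, 0], 0],
    [[0, 0, 0], [0, 0, 0], 0],
    [[0, 0, 0], [0, 0, 0], 0]
  ]
}}

```text
t: 5.9
eef_pos: [587.5, -180.4, 135.1]
tcp_rot: [3.14, 0.001, 1.504]
ft_force: [-0.5, 0.3, -3.0]
opening: 0.353
grip_force: 30.0
```

```bash
python3 - <<'E'
from h import *
t=read_camera("top");cv2.imwrite("pics/top1.png",t)
G=np.load("geo.npz")
for s in(85,-85): print(proj("top",G["seat"]+s*G["ey"]+[0,0,70]))
crop("pics/c3.png",t,325,145,130,100,6)
E
```

```text
[355.16 194.35]
[415.97 199.04]
```

View pics/c3.png

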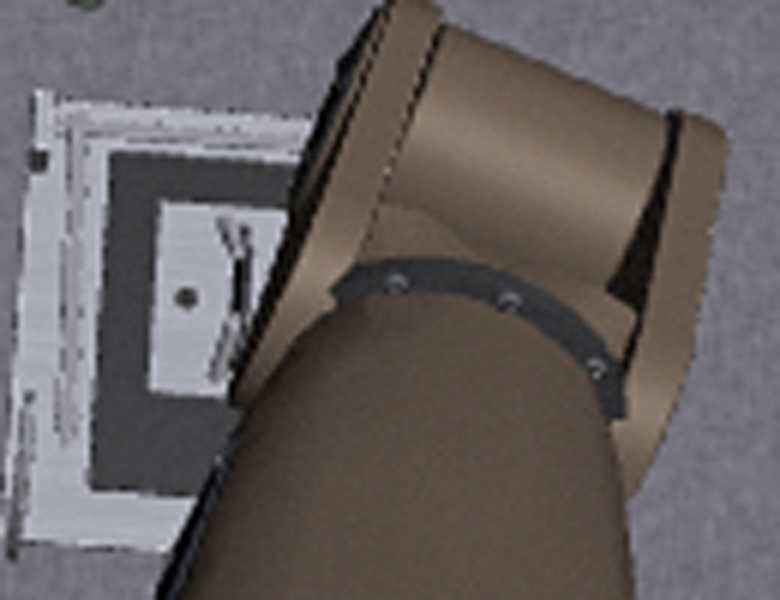

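The left hole is at crop pixel (187,297), about 0.6 px right of where I expected it. I'll nudge the chassis, lower it to just above the pins, and measure again.

Call:
{"op": "move_arm", "data": {
  "commands": [
    [[-0.08, 0.1, -2], [0, 0, 0], 0],
    [[0, 0, -1.5], [0, 0, 0], 0],
    [[0, 0, -0.9], [0, 0, 0], 0],
    [[0, 0, 0], [0, 0, 0], 0],
    [[0, 0, 0], [0, 0, 0], 0],
    [[0, 0, 0], [0, 0, 0], 0]
  ]
}}

```text
t: 6.55
eef_pos: [586.7, -179.4, 90.6]
tcp_rot: [3.14, 0.0, 1.504]
ft_force: [0.3, 0.6, -2.2]
opening: 0.358
grip_force: 30.0
```

```bash
python3 - <<'E'
from h import *
t=read_camera("top");cv2.imwrite("pics/top2.png",t)
s=state();print(s["eef_pos"],s["tcp_rot"])
g=cv2.cvtColor(t,cv2.COLOR_BGR2GRAY).astype(float)
u=proj("top",[592.1,-95.04,s["eef_pos"][2]-13.6+3]);x,y=np.round(u).astype(int);r=3
w=g[y-r:y+r+1,x-r:x+r+1];print(w.astype(int));w=np.clip(np.median(w)-w-15,0,None)
Y,X=np.mgrid[y-r:y+r+1,x-r:x+r+1];c=np.array([(w*X).sum(),(w*Y).sum()])/w.sum()
print(u,c,onz("top",c,s["eef_pos"][2]-13.6+3), [onz("top",[353.46,197.47],z) for z in (66,68,70)])
# pan outline near hole: left corners
m=((g>135)*255).astype(np.uint8)[y-25:y+25,x-10:x+14];
crop("pics/c4.png",t,330,165,60,70,8)
E
```

```text
[ 586.59 -179.39   90.51] [3.14 0.   1.5 ]
[[170 173 172 172 171 169 173]
 [172 171 176 174 172 170 168]
 [171 142  60  65 115 173 170]
 [172 110 107  93  55 175 172]
 [170 171  91  94 110 171 171]
 [171 175 141 140 173 172 171]
 [175 177 178 176 176 171 174]]
[353.77 196.93] [353.78 196.99] [591.93 -95.07  79.91] [array([592.75, -95.42,  66.  ]), array([592.43, -95.24,  68.  ]), array([592.11, -95.05,  70.  ])]
```

View pics/c4.png

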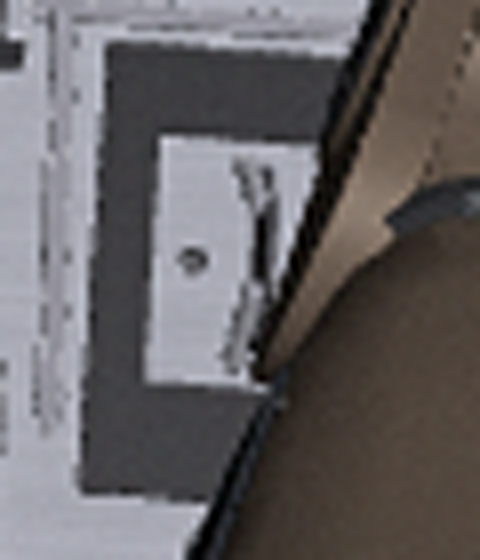

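The pin is visible inside the hole at crop pixel (193,260), so they line up. Lowering gently.

Call:
{"op": "move_arm", "data": {
  "commands": [
    [[0.03, 0, -0.5], [0, 0, 0], 0],
    [[0, 0, -0.4], [0, 0, 0], 0],
    [[0, 0, -0.3], [0, 0, 0], 0],
    [[0, 0, 0], [0, 0, 0], 0],
    [[0, 0, 0], [0, 0, 0], 0]
  ]
}}

```text
t: 7.1
eef_pos: [586.5, -179.3, 77.5]
tcp_rot: [-3.141, -0.0, 1.504]
ft_force: [0.5, -0.3, -2.8]
opening: 0.356
grip_force: 30.0
```

Call:
{"op": "move_arm", "data": {
  "commands": [
    [[0, 0, -0.3], [0, 0, 0], 0],
    [[0, 0, -0.3], [0, 0, 0], 0],
    [[0, 0, -0.2], [0, 0, 0], 0],
    [[0, 0, 0], [0, 0, 0], 0],
    [[0, 0, 0], [0, 0, 0], 0]
  ]
}}

```text
t: 7.6
eef_pos: [586.5, -179.2, 69.6]
tcp_rot: [-3.142, -0.0, 1.504]
ft_force: [0.6, -0.2, -3.7]
opening: 0.356
grip_force: 30.0
```

Call:
{"op": "move_arm", "data": {
  "commands": [
    [[0, 0, -0.1], [0, 0, 0], 0],
    [[0, 0, -0.1], [0, 0, 0], 0],
    [[0, 0, 0], [0, 0, 0], 0],
    [[0, 0, 0], [0, 0, 0], 0]
  ]
}}

```text
t: 8.0
eef_pos: [586.6, -179.3, 68.6]
tcp_rot: [3.141, 0.0, 1.504]
ft_force: [-2.5, -0.0, 6.4]
opening: 0.357
grip_force: 30.0
```

It made contact at 68.6 mm, the expected seated height. Releasing and retreating.

Call:
{"op": "move_arm", "data": {
  "commands": [
    [[0, 0, 0], [0, 0, 0], 0.7],
    [[0, 0, 0], [0, 0, 0], 0.7],
    [[0, 0, 0], [0, 0, 0], 0.7],
    [[0, 0, 0], [0, 0, 0], 0.7],
    [[0, 0, 0], [0, 0, 0], 0.7],
    [[0, 0, 2], [0, 0, 0], 0.7],
    [[0, 0, 3], [0, 0, 0], 0.7],
    [[0, 0, 4], [0, 0, 0], 0.7],
    [[0, 0, 4], [0, 0, 0], 0.7],
    [[0, 0, 2], [0, 0, 0], 0.7]
  ]
}}

```text
t: 9.0
eef_pos: [587.2, -179.5, 221.2]
tcp_rot: [3.138, 0.001, 1.504]
ft_force: [-0.7, 0.2, -0.3]
opening: 0.699
grip_force: 0.0
```

Call:
{"op": "move_arm", "data": {
  "commands": [
    [[-3, 0.2, 0], [0, 0, 0], 0.6],
    [[-4, 0.27, 0], [0, 0, 0], 0.6],
    [[-4, 0.27, 0], [0, 0, 0], 0.6],
    [[-1.9, 0.0, 0], [0, 0, 0], 0.6],
    [[0, 0, 0], [0, 0, 0], 0.6],
    [[0, 0, 0], [0, 0, 0], 0.6]
  ]
}}

```text
t: 9.6
eef_pos: [458.1, -172.2, 218.1]
tcp_rot: [3.14, 0.0, 1.503]
ft_force: [-0.2, -0.1, 0.5]
opening: 0.596
grip_force: 0.0
```

```bash
python3 - <<'E'
from h import *
for n in("top","scene"):
    cv2.imwrite(f"pics/{n}3.png",read_camera(n))
t=cv2.imread("pics/top3.png");s=cv2.imread("pics/scene3.png");print(state()["eef_pos"])
a=cv2.resize(t[150:260,320:440],(480,440),interpolation=cv2.INTER_CUBIC);b=cv2.resize(s[190:300,225:305+0],(320,440),interpolation=cv2.INTER_CUBIC)
cv2.imwrite("pics/c5.png",np.hstack([a,b]))
E
```

```text
[ 458.51 -172.06  217.68]
```

View pics/c5.png

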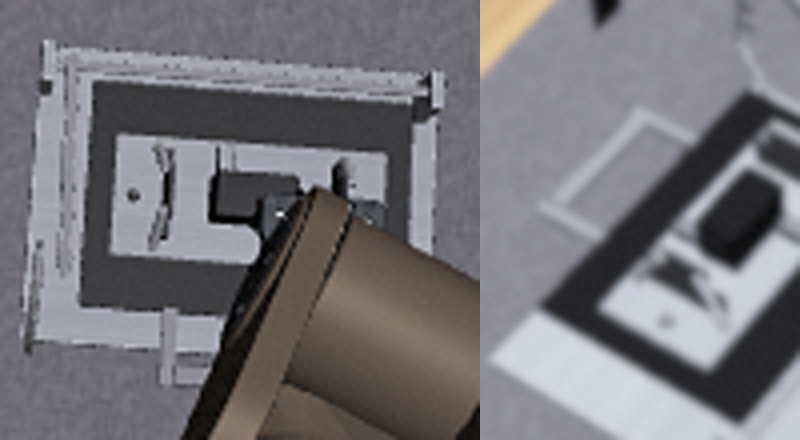

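The chassis lies squarely on the deck with a pin showing in its left hole at (133,195) and in its right hole at (668,320). Going down to the handle.

Call:
{"op": "move_arm", "data": {
  "commands": [
    [[-0.1, 0, -4], [0, 0, 0], 0.6],
    [[0, 0, -4], [0, 0, 0], 0.6],
    [[0, 0, -4], [0, 0, 0], 0.6],
    [[0, 0, -3], [0, 0, 0], 0.6],
    [[0, 0, -2], [0, 0, 0], 0.6],
    [[0, 0, -1], [0, 0, 0], 0.6],
    [[0, 0, 0], [0, 0, 0], 0.6],
    [[0, 0, 0], [0, 0, 0], 0.6]
  ]
}}

```text
t: 10.5
eef_pos: [457.1, -172.0, 38.1]
tcp_rot: [3.141, 0.0, 1.504]
ft_force: [-1.0, -0.1, -0.3]
opening: 0.6
grip_force: 0.0
```

Call:
{"op": "move_arm", "data": {
  "commands": [
    [[0, 0, 0], [0, 0, 0], 0.1],
    [[0, 0, 0], [0, 0, 0], 0],
    [[0, 0, 0], [0, 0, 0], 0],
    [[0, 0, 0], [0, 0, 0], 0],
    [[0, 0, 0], [0, 0, 0], 0],
    [[0, 0, 0], [0, 0, 0], 0],
    [[0, 0, 0], [0, 0, 0], 0],
    [[0, 0, 0], [0, 0, 0], 0],
    [[0, 0, 0], [0, 0, 0], 0],
    [[0, 0, 0], [0, 0, 0], 0]
  ]
}}

```text
t: 11.5
eef_pos: [457.6, -172.0, 37.8]
tcp_rot: [3.139, 0.001, 1.503]
ft_force: [5.8, 2.5, -0.7]
opening: 0.134
grip_force: 30.0
```

Call:
{"op": "move_arm", "data": {
  "commands": [
    [[0.03, 0, 1.12], [0, 0, 0], 0],
    [[0.08, -0.01, 1.12], [0, 0, 0], 0],
    [[0.14, -0.01, 1.12], [0, 0, 0], 0],
    [[0.2, -0.01, 1.11], [0, 0, 0], 0],
    [[0.25, -0.02, 1.1], [0, 0, 0], 0],
    [[0.3, -0.02, 1.08], [0, 0, 0], 0],
    [[0.36, -0.02, 1.07], [0, 0, 0], 0],
    [[0.41, -0.03, 1.05], [0, 0, 0], 0],
    [[0.46, -0.03, 1.02], [0, 0, 0], 0],
    [[0.52, -0.03, 1.0], [0, 0, 0], 0]
  ]
}}

```text
t: 12.5
eef_pos: [485.0, -173.8, 145.8]
tcp_rot: [3.14, 0.0, 1.503]
ft_force: [7.2, -2.2, -7.6]
opening: 0.14
grip_force: 30.0
```

Call:
{"op": "move_arm", "data": {
  "commands": [
    [[0.28, -0.02, 0.5], [0, 0, 0], 0],
    [[0.28, -0.02, 0.48], [0, 0, 0], 0],
    [[0, 0, 0], [0, 0, 0], 0],
    [[0, 0, 0], [0, 0, 0], 0]
  ]
}}

```text
t: 12.9
eef_pos: [490.4, -174.2, 155.2]
tcp_rot: [3.14, 0.0, 1.504]
ft_force: [6.3, -0.4, -7.1]
opening: 0.14
grip_force: 30.0
```

```bash
python3 - <<'E'
from h import *
for n in("top","scene"):
    cv2.imwrite(f"pics/{n}4.png",read_camera(n))
t=cv2.imread("pics/top4.png");s=cv2.imread("pics/scene4.png");print(state())
crop("pics/c6.png",s,250,150,120,95,6)
E
```

```text
{'t': 13.0, 'joints': array([-0.47,  0.42,  1.88,  0.  ,  0.84, -0.4 ]), 'qvel': array([ 0.,  0.,  0.,  0., -0., -0.]), 'tau': array([ -0.86, -54.7 , -19.59,  -0.38,   1.48,   0.03]), 'eef_pos': array([ 490.36, -174.16,  155.06]), 'tcp_rot': array([3.14, 0.  , 1.5 ]), 'ft_force': array([ 6.47,  0.09, -7.29]), 'moment': array([-0.14, -1.03,  0.03]), 'grip_force': 30.000749230384827, 'opening': 0.13658703523863}
```

View pics/c6.png

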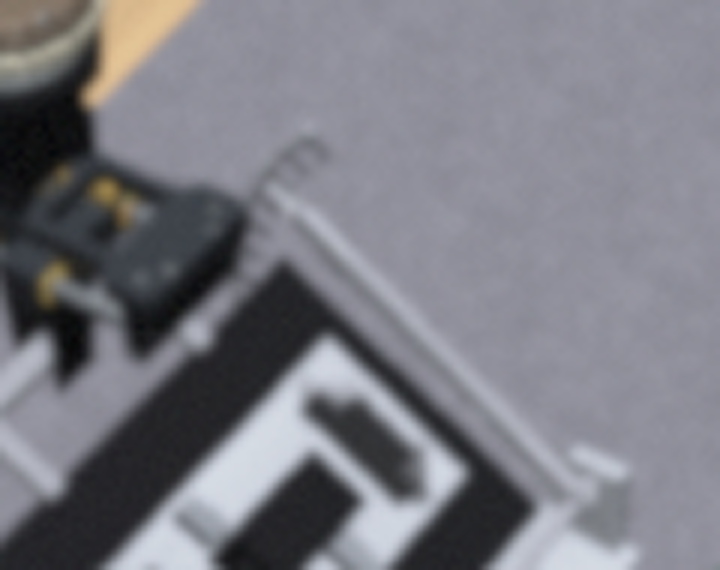

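The deck is aloft with the chassis aboard. Its left edge runs (285,262)–(533,507) and the pointer runs (280,190)–(585,480), nearly parallel. Next I'll measure both angles.

```bash
cat > ang.py <<'E'
from h import *
from scipy.ndimage import map_coordinates as mc
G=np.load("geo.npz");hg,ex,ey=G["hinge"],G["ex"],G["ey"];ez=np.array([0,0,1.])
def uv(n,th,r,y,nn):
    u=-np.cos(th)*ex+np.sin(th)*ez;nr=np.sin(th)*ex+np.cos(th)*ez
    return proj(n,hg+y*ey+r*u+nn*nr)
def samp(g,p): p=np.array(p);return mc(g,[p[:,1],p[:,0]],order=1)
def pointer(cam,f,th=.56):
    g=cv2.cvtColor(cv2.imread(f),cv2.COLOR_BGR2GRAY).astype(float);N=np.arange(-30,30.1,.5);R=np.arange(60,185,5);mid=[];wd=[]
    for r in R:
        v=samp(g,[uv(cam,th,r,137,k) for k in N]);b=np.median(v);ix=np.where(np.abs(v-b)>18)[0]
        w=np.clip(np.abs(v-b)-15,0,None)*(np.abs(N)<16);mid.append((w*N).sum()/w.sum());wd.append(N[ix].max()-N[ix].min() if len(ix) else 0)
    p=np.polyfit(R,mid,1);print(cam,f,"pointer ang",th+np.arctan(p[0]),"off",p[1],"res",np.std(np.polyval(p,R)-mid),np.array(mid)[::4])
def deck(cam,f,th,y0=120):
    g=cv2.cvtColor(cv2.imread(f),cv2.COLOR_BGR2GRAY).astype(float);Y=np.arange(y0-20,y0+12,.5);R=np.arange(25,172,7);e=[]
    for r in R:
        v=samp(g,[uv(cam,th,r,k,0) for k in Y]);e.append(Y[np.argmax(v>80)])
    p=np.polyfit(R,e,1);print(cam,f,th,"deck edge y slope",p[0],"y@95",np.polyval(p,95),np.array(e)[::5])
if __name__=="__main__":
    pointer("scene","pics/scene0.png")
    for a in(.52,.548,.58): deck("scene","pics/scene4.png",a)
    deck("scene","pics/scene0.png",0);deck("scene","pics/scene0.png",.03)
E
python3 ang.py
```

```text
Traceback (most recent call last):
  File "ang.py", line 20, in <module>
    pointer("scene","pics/scene0.png")
    ~~~~~~~^^^^^^^^^^^^^^^^^^^^^^^^^^^
  File "ang.py", line 11, in pointer
    v=samp(g,[uv(cam,th,r,137,k) for k in N]);b=np.median(v);ix=np.where(np.abs(v-b)>18)[0]
              ~~^^^^^^^^^^^^^^^^
  File "ang.py", line 6, in uv
    return proj(n,hg+y*ey+r*u+nn*nr)
  File "h.py", line 12, in proj
    c=camera_info(n);K=np.array(c["K"]);T=np.array(c["cam_to_world"])
ValueError: time passes only in moves, steps and waits
```

```bash
sed -i 's/^def ray/import functools\ncamera_info=functools.lru_cache(None)(camera_info)\ndef ray/' h.py; python3 ang.py
```

```text
scene pics/scene0.png pointer ang 0.5661278007260936 off 8.282525289428918 res 1.5861794003880703 [ 8.27  8.09  7.17 10.64 10.58  5.5  10.4 ]
scene pics/scene4.png 0.52 deck edge y slope 0.03729128014842294 y@95 106.26190476190473 [117. 100. 100. 100. 120.]
scene pics/scene4.png 0.548 deck edge y slope 0.02300556586270841 y@95 105.64285714285712 [116.5 100.  100.  100.  117. ]
scene pics/scene4.png 0.58 deck edge y slope 0.004267161410018717 y@95 104.88095238095237 [116.  100.  100.  100.  113.5]
scene pics/scene0.png 0 deck edge y slope 0.0031539888682745845 y@95 114.52380952380952 [115.  114.5 114.  114.5 115.5]
scene pics/scene0.png 0.03 deck edge y slope -0.020222634508348557 y@95 112.4047619047619 [114.5 113.5 112.  111.5 111.5]
```

```bash
cat > ang2.py <<'E'
from ang import *
from scipy.optimize import brentq
def cross(x,v,t):
    i=np.argmax(v>t);return x[i-1]+(t-v[i-1])/(v[i]-v[i-1])*(x[i]-x[i-1])
def dedge(f,th,y1=125):
    g=cv2.cvtColor(cv2.imread(f),cv2.COLOR_BGR2GRAY).astype(float);Y=np.arange(104,y1,.25);R=np.arange(30,165,3);e=[]
    for r in R:e.append(cross(Y,samp(g,[uv("scene",th,r,k,0) for k in Y]),75))
    e=np.array(e);p=np.polyfit(R,e,1);k=abs(e-np.polyval(p,R))<1.5;p=np.polyfit(R[k],e[k],1);return p,np.std(e[k]-np.polyval(p,R[k]))
def deckang(f,lo,hi,ref): return brentq(lambda a:dedge(f,a)[0][0]-ref,lo,hi)
def pt(f,th=.56,lo=-5,hi=22):
    g=cv2.cvtColor(cv2.imread(f),cv2.COLOR_BGR2GRAY).astype(float);N=np.arange(lo,hi,.25);R=np.arange(60,190,3);A=[]
    for r in R:
        v=samp(g,[uv("scene",th,r,137,k) for k in N]);j=np.argmax(v);b=np.median(np.r_[v[:8],v[-8:]]);t=(v[j]+b)/2
        up=j+np.argmax(v[j:]<t);dn=j-np.argmax(v[j::-1]<t);A.append([N[dn],N[up],N[j],v[j]-b])
    A=np.array(A);print(A[::6])
    for c in(0,1):
        e=A[:,c];p=np.polyfit(R,e,1)
        for _ in range(3):k=abs(e-np.polyval(p,R))<1.5;p=np.polyfit(R[k],e[k],1)
        print("edge",c,"ang",th+np.arctan(p[0]),"off",p[1],k.sum(),np.std(e[k]-np.polyval(p,R[k])))
if __name__=="__main__":
    import sys
    p0,s0=dedge("pics/scene0.png",0);print("lowered",p0,s0)
    f=sys.argv[1];print("raised",dedge(f,.548));print("deck ang",deckang(f,.4,.7,p0[0]),"ref0",deckang(f,.4,.7,0))
    pt("pics/scene0.png");pt(f)
E
python3 ang2.py pics/scene4.png
```

```text
lowered [  0.  113.6] 0.34676019462450575Traceback (most recent call last):
  File "ang2.py", line 23, in <module>
    f=sys.argv[1];print("raised",dedge(f,.548));print("deck ang",deckang(f,.4,.7,p0[0]),"ref0",deckang(f,.4,.7,0))
                                 ~~~~~^^^^^^^^
  File "ang2.py", line 8, in dedge
    e=np.array(e);p=np.polyfit(R,e,1);k=abs(e-np.polyval(p,R))<1.5;p=np.polyfit(R[k],e[k],1);return p,np.std(e[k]-np.polyval(p,R[k]))
                                                                     ~~~~~~~~~~^^^^^^^^^^^^^
    raise TypeError("expected non-empty vector for x")
TypeError: expected non-empty vector for x
```

```bash
python3 - <<'E'
s=open("ang2.py").read()
s=s.replace('Y=np.arange(104,y1,.25)','Y=np.arange(98,y1,.25)')
s=s.replace('for r in R:e.append(cross(Y,samp(g,[uv("scene",th,r,k,0) for k in Y]),75))','''for r in R:
        v=samp(g,[uv("scene",th,r,k,0) for k in Y]);j=np.argmin(v[:68]);e.append(cross(Y[j:],v[j:],75))''')
s=s.replace('p=np.polyfit(R,e,1);k=abs(e-np.polyval(p,R))<1.5;','p=[0,np.median(e)];k=abs(e-np.polyval(p,R))<6;p=np.polyfit(R[k],e[k],1);k=abs(e-np.polyval(p,R))<1.5;')
open("ang2.py","w").write(s)
E
python3 ang2.py pics/scene4.png
```

```text
lowered [  0.  113.6] 0.34676019462450575
raised (array([ -0.  , 116.67]), np.float64(0.27582526026887194))
deck ang 0.5399680833605569 ref0 0.5425542252961036
[[ 1.5  15.75  7.   28.51]
 [ 1.75 15.5   9.   28.55]
 [ 2.75 18.25  8.5  27.6 ]
 [ 4.25 10.   10.   25.49]
 [ 4.5  19.25 10.5  30.09]
 [ 4.   19.5  11.   30.28]
 [ 4.25 18.5  10.25 40.53]
 [ 5.   18.5  10.5  32.24]]
edge 0 ang 0.5880179355976818 off 0.05870582905466685 43 0.5058228492189631
edge 1 ang 0.5880199636162025 off 14.533779948842914 40 0.7066698448651599
[[ 1.5  15.75  7.   29.35]
 [ 2.   16.    9.25 29.18]
 [ 3.   17.75  7.75 27.27]
 [ 3.25 18.   10.   33.24]
 [ 4.25 19.5  11.25 29.99]
 [ 4.25 19.   11.   33.39]
 [ 4.5  19.   11.   40.61]
 [ 5.25 18.25 10.5  34.9 ]]
edge 0 ang 0.5886340723791026 off -0.011325883418905343 43 0.36892242494570954
edge 1 ang 0.5879740562551733 off 14.514627932149262 42 0.6629510256161625
```

Measured: pointer at 0.588 and deck at 0.540 (arm geometry gives 0.548). Raising by about 0.044.

Call:
{"op": "move_arm", "data": {
  "commands": [
    [[0.27, -0.02, 0.42], [0, 0, 0], 0],
    [[0.26, -0.02, 0.41], [0, 0, 0], 0],
    [[0, 0, 0], [0, 0, 0], 0],
    [[0, 0, 0], [0, 0, 0], 0],
    [[0, 0, 0], [0, 0, 0], 0]
  ]
}}

```text
t: 13.5
eef_pos: [495.6, -174.5, 163.3]
tcp_rot: [3.14, 0.0, 1.503]
ft_force: [5.4, -0.0, -7.8]
opening: 0.14
grip_force: 30.0
```

```bash
python3 - <<'E'
from h import *
for n in("top","scene"):
    cv2.imwrite(f"pics/{n}5.png",read_camera(n))
z=state()["eef_pos"];print(z,np.arcsin((z[2]-37.8)/225),np.arcsin((z[2]-19+38-55-19)/225) ,state()["ft_force"])
s=cv2.imread("pics/scene5.png");t=cv2.imread("pics/top5.png")
a=cv2.resize(s[160:245,255:365],(660,510),interpolation=cv2.INTER_CUBIC)
cv2.imwrite("pics/c7.png",a)
E
python3 ang2.py pics/scene5.png | grep -v '\[\['
```

```text
[ 495.57 -174.49  163.23] 0.5913537385671138 0.5018416730239657 [ 6.03 -0.   -7.28]
lowered [  0.  113.6] 0.34676019462450575
raised (array([  0.03, 116.65]), np.float64(0.32657097335098606))Traceback (most recent call last):
  File "ang2.py", line 24, in <module>
    f=sys.argv[1];print("raised",dedge(f,.548));print("deck ang",deckang(f,.4,.7,p0[0]),"ref0",deckang(f,.4,.7,0))
                                                                 ~~~~~~~^^^^^^^^^^^^^^^
  File "ang2.py", line 10, in deckang
    def deckang(f,lo,hi,ref): return brentq(lambda a:dedge(f,a)[0][0]-ref,lo,hi)
                                     ~~~~~~^^^^^^^^^^^^^^^^^^^^^^^^^^^^^^^^^^^^^
    r = _zeros._brentq(f, a, b, xtol, rtol, maxiter, args, full_output, disp)
ValueError: f(a) and f(b) must have different signs
```

View pics/c7.png

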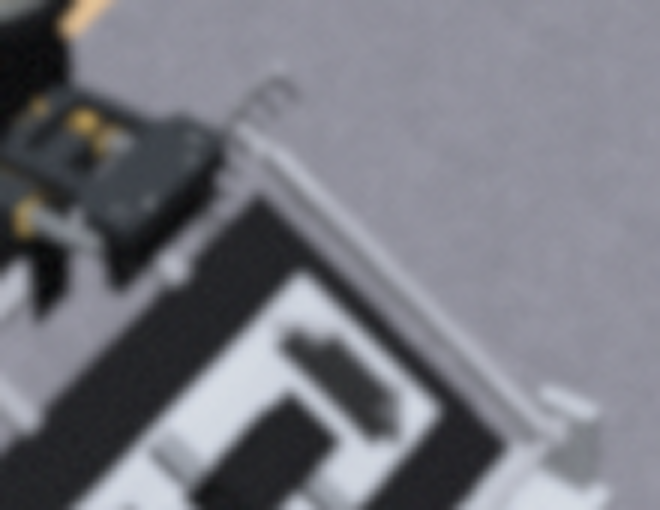

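The picture shows the deck edge (262,203)–(503,445) parallel to the pointer (265,150)–(545,430). Now for the numbers.

```bash
python3 - <<'E'
from ang2 import *
f="pics/scene5.png"
for a in(.55,.57,.58,.59,.6,.62):print(a,"slope %.4f y %.2f res %.2f"%(*dedge(f,a)[0],dedge(f,a)[1]))
print("prev",[("%.4f"%dedge("pics/scene4.png",a)[0][0]) for a in(.52,.54,.56)])
pt(f)
# top-view check: tip end of the pointer along r in top image
g=cv2.cvtColor(cv2.imread("pics/top0.png"),cv2.COLOR_BGR2GRAY).astype(float)
for th in(.54,.56,.58,.6,.62):print(th,[uv("top",th,210,y,n) for y,n in((137,0),(137,6))], "obs ~",(411.5/3.7-.5+225,235.5/3.7-.5+155))
E
```

```text
0.55 slope 0.0273 y 116.65 res 0.33
0.57 slope 0.0137 y 116.65 res 0.33
0.58 slope 0.0069 y 116.64 res 0.33
0.59 slope 0.0001 y 116.64 res 0.33
0.6 slope -0.0066 y 116.63 res 0.33
0.62 slope -0.0202 y 116.63 res 0.33
prev ['0.0152', '0.0017', '-0.0118']
[[ 1.5  15.75  7.   29.78]
 [ 1.75 16.    9.5  29.15]
 [ 3.   18.    8.75 27.81]
 [ 3.25 17.75 10.   32.44]
 [ 4.25 19.25 11.25 30.79]
 [ 4.25 19.25 11.5  32.78]
 [ 4.5  18.75 10.75 42.03]
 [ 5.   18.   10.5  34.62]]
edge 0 ang 0.5874646517701776 off 0.08030051344004865 43 0.3194642449343108
edge 1 ang 0.5914835297848398 off 14.197296275288334 42 0.6707014107351035
0.54 [array([335.04, 221.89]), array([335.21, 220.55])] obs ~ (335.7162162162162, 218.14864864864865)
0.56 [array([335.16, 220.94]), array([335.34, 219.55])] obs ~ (335.7162162162162, 218.14864864864865)
0.58 [array([335.29, 219.96]), array([335.46, 218.52])] obs ~ (335.7162162162162, 218.14864864864865)
0.6 [array([335.41, 218.94]), array([335.59, 217.47])] obs ~ (335.7162162162162, 218.14864864864865)
0.62 [array([335.54, 217.9 ]), array([335.72, 216.38])] obs ~ (335.7162162162162, 218.14864864864865)
```

```bash
python3 -c "
from cell import *
print(env.job_done())"
```

```text
the job is handed in; nothing more can be done
None
```

I seated the chassis flush on both deck pins, then raised the deck by its handle and handed the job in still holding it up; the deck measured about 0.59 rad against 0.588 for the pointer, and the judge's result isn't shown.

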